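# Hold a letter clip gaping over the card sheaf

### The job

Take the steel letter clip off the front rim of the organiser's open tray by squeezing its levers, and bring it down astride the middle of the top edge of the wide, landscape sheaf of cards (not the narrow portrait one), jaws spread well open with one on each side, square to the cards and clear of them. Do not let it bite or press on the cards, keep both card stands and the other things in the drawer where they are, and finish holding the clip still there, still gaping with the card edge well inside its jaws, so that I can add a card before it is let go.

Things in the scene. Friction and masses are not known exactly. Their poses are not given: they have to be found in the camera images.
- clip: Plain steel letter clip (bulldog type), 71 mm tall, 44 mm wide, 58 g, upright, at first biting the front rim of the organiser's tray: jaws down, finger levers up. Origin on the axis of its sprung pivot (a coil 8 mm thick, which at first rests on the rim); y along the pivot, x the way the jaws open, z up. Shut, the jaw lips lie 34 mm below the origin; open at the stop, 31 mm.
- clip_grip (a point): Where to squeeze the clip from above: midway between its two flat levers, 28 mm above the pivot, axes as the clip's. A finger goes on either side along x. Levers 26 mm wide (y), tips 37 mm above the pivot, splayed 43 mm over the outsides at the tips and 18 mm at the roots (3 mm above the pivot). Squeezed to the stop they stand parallel, 14 mm over the outsides, tips 41 mm above the pivot.
- clip_far (a joint): How far each half of the clip has swung open, rad (both swing alike): 0 shut, about 0.05 biting the rim, 0.36 fully open at a firm stop. Gap between the lips in mm is about 62 x the value (22 mm at the stop). The spring needs about 5 N on each lever near its tip to start, 10 N at the stop; let go, the jaws snap shut.
- organiser: Grey plastic organiser box, 150 x 200 mm, fixed to the drawer bottom. Origin under its centre; x points from the front to the back. The front half (towards its -x) is an open tray whose 3 mm thick walls are 45 mm high; the clip bites the front wall, whose middle plane is at x = -73.5 mm. The back half is a compartment 54 mm high with a closed push-button lid.
- wide_stand: Grey cast-metal card stand 48 (x) x 95 (y) x 18 mm, loose, 0.4 kg, holding the wide sheaf: cards in landscape, 85 mm wide along y, 5 mm thick along x, rising from the stand to 63 mm above its underside. Origin under its centre, z up.
- sheaf_top (a point): Middle of the top edge of the wide sheaf, 63 mm above the stand's underside; axes as the wide stand's: y along the card edge, x across the sheaf.
- tall_stand: The other card stand, same base, with the same cards in portrait: 55 mm wide along y, 5 mm thick, rising to 93 mm above its underside. To be left alone. Origin under its centre.
- slide_stick: Lime-green slide-out memory stick, 58 x 20 x 9 mm, lying on the drawer bottom; origin under its centre, x along it.
- bamboo_drive: Bamboo-cased drive, 60 x 20 x 10 mm, lying on the drawer bottom; origin under its centre, x along it.
- metal_drive: Rose-gold metal drive with a thumb slider, 52 x 18 x 8 mm, lying in the organiser's open tray; origin under its centre, x along it.
- finger_drive: Black fingerprint-reader drive, 56 x 21 x 9 mm, lying on the organiser's lid; origin under its centre, x along it.
- eraser: White eraser in a card sleeve, 22 x 44 x 12 mm, at the back of the drawer; origin under its centre.
- pencil: Yellow pencil, 150 mm long along its y, 7 mm thick, at the back of the drawer; origin under its centre.
- foldback: Small black foldback clip, 32 mm wide, 29 mm tall with its wire handles, standing at the front of the drawer; not the clip to use. Origin under its centre.
Things that resemble listed ones, but are neither listed nor needed, are in the scene too. Leave any green look-alike of the clip alone.

How it is judged (in metres and radians):
On the way:
1. the clip is squeezed open and lifted clear of the tray's rim in the fingers (value of joint clip_far above 0.22 rad and contact force between the fingers and clip above 2 N and z of clip in the frame of organiser above 0.085 m), for 0.2 s.
At the end, for the whole second after the job is handed in: Clip held still in the fingers, lips at least 14 mm apart, upright and square to the wide sheaf (0.2 rad), the middle of the card edge 4.5 to 25 mm below the pivot and within 7 mm across, 15 mm along; clip and fingers touch neither cards nor stand; stand within 15 mm of its start, upright (value of joint clip_far above 0.22 rad and contact force between the fingers and clip above 2 N and z of sheaf_top in the frame of clip between -0.025 and -0.0045 m and x of sheaf_top in the frame of clip between -0.007 and 0.007 m and y of sheaf_top in the frame of clip between -0.015 and 0.015 m and angle between the y axis of clip and the y axis of wide_stand, either way round below 0.2 rad and angle between clip's own z axis and vertical below 0.2 rad and contact force between each of clip, the fingers and wide_stand below 0.3 N and linear speed of clip below 0.02 m/s and distance of wide_stand from where it was at the start of the episode below 0.015 m and angle between wide_stand's own z axis and vertical below 0.08 rad); the arm keeps its last pose, push and grip.
It fails at once if the clip bites or presses on the cards (over 6 N) (contact force between clip and wide_stand above 6 N).
It fails at once if the clip is put on the portrait cards (contact force between clip and tall_stand above 6 N).
It fails at once if the wide stand is pushed away or tipped (distance of wide_stand from where it was at the start of the episode above 0.03 m or angle between wide_stand's own z axis and vertical above 0.3 rad).
It fails at once if another thing in the drawer is shifted by more than 25 mm (distance of any of slide_stick, bamboo_drive, metal_drive, finger_drive, eraser, pencil, foldback, tall_stand from where it was at the start of the episode above 0.025 m).
It also fails if it takes over 38 s, if anything falls off the work surface, if the arm or the gripper's body presses on something with over 40 N, if the wrist force passes 120 N, or if a joint passes its speed limit or range.

### The arm

A 7-joint arm with a two-finger parallel gripper is mounted at the origin on the work surface. World frame = base frame: x ahead of the robot, y to its left, z up, the work surface at z = 0. Lengths are in mm, angles in rad, forces in N, time in s.
With the tool pointing down it reaches from about 400 to 875 mm from the base axis. Payload 4.4 kg.
Tool frame: the origin (TCP) lies at the very end of the fingers, on their centre line; the grasp point (between the pads) lies 19 mm behind it; z points along the fingers, x is the direction in which the jaws open and shut, and the axes are right-handed (so a half turn about z gives the same grasp; the last joint's range is limited). The gripper opens to 85 mm and grips with 20 to 120 N. Pads are 22 mm wide; open, the fingers measure 114 mm over their backs; the gripper's body (76 mm by 85 mm) begins 54 mm behind the grasp point. The pads swing forward as they close: fully open they stand 13 mm farther back than shut.
Start: joints at [1.228, 0.628, 0.038, 1.517, -0.027, 0.996, -0.02], TCP at [177.659, -625.264, 231.313] pointing down, gripper open.
Joint ranges: [-3.06, 3.06], [-0.37, 2.12], [-1.25, 1.32], [0.18, 2.47], [-1.1, 4.24], [0.23, 1.98], [-2.94, 2.94]. Speed limits (rad/s): [2.57, 2.57, 3.14, 3.14, 3.14, 3.14, 3.14].

### API

Orientations are given as [roll, pitch, yaw] about the fixed x, y, z axes, in that order (R = Rz(yaw) Ry(pitch) Rx(roll)).
In Python, from cell import ctrl, get_image, job, models gives the robot as it stands.
- The arm moves only by the tool move_arm, never from a script. Its argument "moves" is a list that holds one entry, the list of rows, each a list of 6 numbers: the shift along the tool's x, y, z in m, then the turn, a rotation vector about the tool's x, y, z in rad. A call has 1 to 20 rows; each row is the pose to reach, as a shift and turn from the pose commanded when the call began, along the tool's axes at that moment; what a row does not reach only later rows make up. A row lasts 1/8 s, in which the tool goes at most 62.5 mm and 10.7 degrees, less where a joint would pass 70% of its speed; a pose out of reach is approached as far as the arm can. A call with a gripper value outside its range is refused whole. "jaw" is the opening, from 0 (shut) to 1 (fully open), set as the call begins (left out, the last holds). The fingers move at their own pace and stop on an object; the grip force is fixed at half the most. Time passes only in rows, so rows that repeat a pose let the fingers close. It gives the time, the measured TCP pose, the force and the opening at its end, in the units of the state.
- ctrl.read_state(): the state, without advancing time (a new reading comes with each control period).
- get_image(name): name is "scene" or "top" or "wrist"; returns a dict with "color" (480x640x3 uint8, blue, green, red), "fov_y" (degrees; the focal length in pixels is half the picture's height over the tangent of half this angle, whatever the lens; pixels are square), "cx", "cy" (the principal point, pixels), "origin" and "orientation" of the camera in the world; the wrist camera has in their place "hand_eye" (4x4, takes a point from camera to tool coordinates, whose origin is the TCP and whose axes are the tool frame's). Camera axes: x right, y up, looking along -z (the intrinsics and any distortion apply to the point x, -y, -z); pixel columns grow to the right and rows downward; lengths in mm; the calibration is good to about 2 mm. A picture is of the moment at which its call begins: read the wrist's pose just before it. There is no depth.
- job.finish_job(): hands the job in, once; it reports no verdict.
Trained networks look in the newest picture that a camera, given by its name, has taken for a name from the list of things; names that differ only in an ending like _2 or _b are one class to them, and where a whole thing is asked for, a point or a joint stands for the part that bears it (a point fixed in the world has none). Each returns a list of dicts, best first, with "score" (0 to 1); they miss things now and then, are a little off and sometimes report something else, mostly with a low value. They report only what shows in the picture. A call takes as long as a camera call. They do not tell look-alikes from the thing itself.
- models.cut_out(camera, thing): "pixels" (480x640 bool, what is visible of it) and "uv" ([column, row] in pixels, amid what is visible of it).
- models.place_of(camera, thing): "uv" ([column, row] in pixels: a listed point, or the origin of a listed thing).
The state is a dict: "clock": time; "qpos": joint angles; "qd": joint speeds; "tau": joint torques, N m; "eef_pos": TCP position; "tool_rot": TCP orientation; "force": force on the tool from outside, world axes, zero at the start; "torque": the same for the moment, N m; "width": finger opening in mm.
Only numpy, scipy, OpenCV 4.12 (cv2) and the standard library are available. Lean on these libraries where they do the work, as an engineer would, in place of code of your own. Each camera call takes 0.05 s, during which the arm holds its last target.

## Working session

There is one attempt and no reset: what is moved stays moved. The work goes in short steps, Python scripts to look and compute and a tool call to move; the robot and the scene stay as the last step left them, time stands still between calls to the robot, and variables do not carry over. Pictures are saved under pics/ and viewed, and the job is handed in when it is done.

Besides the shell and the picture viewer there is one more tool, called after "Emit:" by a JSON object that holds its "method" and its "body", one argument or row to a line. move_arm: Moves the arm, as the interface text tells. Its arguments: {"type":"object","properties":{"moves":{"type":"array","items":{"type":"array","items":{"type":"array","items":{"type":"number"}}}},"jaw":{"type":"number"}},"required":["moves"]}

```bash
ls; mkdir -p pics
python3 - <<'E'
from cell import ctrl,get_image,job,models
import cv2,numpy as np
print(ctrl.read_state())
for n in ["scene","top","wrist"]:
    d=get_image(n); cv2.imwrite(f"pics/{n}0.png",d["color"]); print(n,{k:v for k,v in d.items() if k!="color"})
E
```

```text
pics
{'clock': 0.0, 'qpos': array([ 1.22819961,  0.62937218,  0.03841643,  1.51835169, -0.02701944,
        0.99629212, -0.0200045 ]), 'qd': array([ 1.18135177e-03, -8.66745160e-04, -3.73932986e-05, -1.86759209e-03,
        4.02318356e-05, -8.02608620e-05,  7.88615110e-05]), 'tau': array([-5.32327140e-04, -5.63407159e+01,  1.22590106e+00, -1.93443704e+01,
        1.10531109e-02,  1.05035794e-02,  4.58743921e-05]), 'eef_pos': array([ 177.50849678, -624.6507803 ,  230.37694296]), 'tool_rot': array([-3.14158755e+00,  1.90644650e-03, -1.29399367e+00]), 'force': array([ 0.79841076, -0.55573639, -0.42183585]), 'torque': array([-0.0253544 ,  0.00460833,  0.00441215]), 'width': 84.98360820750696}
scene {'fov_y': 47.48879571977197, 'cx': 319.05592259825795, 'cy': 235.4921873295014, 'origin': array([1045.10345252, -536.58634983,  759.29883816]), 'orientation': array([ 0.83441878, -0.01200266,  0.82548815])}
top {'fov_y': 54.27971862266081, 'cx': 313.788091202235, 'cy': 236.81559555431159, 'origin': array([ 450.4709983 ,  -54.49361907, 1217.55115089]), 'orientation': array([ 0.05958793,  0.00678089, -1.5631841 ])}
wrist {'fov_y': 63.35649299075389, 'cx': 329.08615399446796, 'cy': 232.10729563067383, 'hand_eye': array([[ 9.99999928e-01, -3.16323917e-04,  2.09027967e-04,
         2.32973728e-01],
       [-2.42634821e-04, -9.57544785e-01, -2.88284452e-01,
        -7.28665081e+01],
       [ 2.91344907e-04,  2.88284381e-01, -9.57544793e-01,
        -1.42974318e+02],
       [ 0.00000000e+00,  0.00000000e+00,  0.00000000e+00,
         1.00000000e+00]])}
```

View pics/scene0.png

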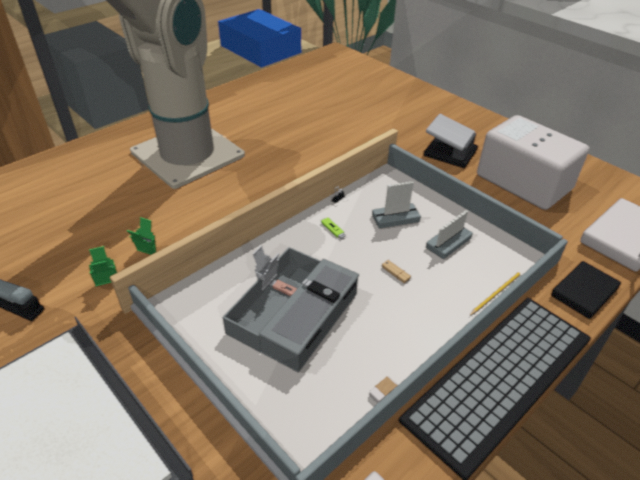

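View pics/top0.png

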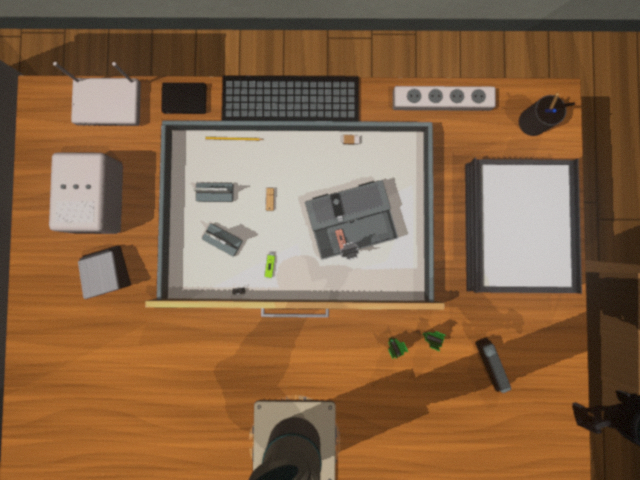

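Run:
```python
from cell import ctrl,get_image,job,models
for c in ["scene","top"]:
  for t in ["clip","clip_grip","sheaf_top","wide_stand","tall_stand","organiser"]:
    try: print(c,t,[(round(r["score"],2),[round(float(x),1) for x in r["uv"]]) for r in models.place_of(c,t)])
    except Exception as e: print(c,t,e)
```

```text
scene clip [(0.73, [266.9, 266.9]), (0.67, [144.0, 240.8])]
scene clip_grip [(0.91, [268.0, 257.2]), (0.8, [99.0, 259.5]), (0.65, [494.8, 295.4]), (0.63, [139.8, 229.4])]
scene sheaf_top [(0.69, [267.4, 255.8]), (0.65, [333.5, 228.2]), (0.63, [456.0, 218.6])]
scene wide_stand [(0.95, [449.1, 243.0])]
scene tall_stand [(0.9, [395.7, 217.2]), (0.7, [452.9, 216.6]), (0.36, [268.0, 257.9])]
scene organiser [(0.63, [291.6, 310.4]), (0.39, [497.4, 294.3])]
top clip [(0.83, [348.6, 248.2]), (0.62, [432.3, 335.5]), (0.54, [396.7, 348.7])]
top clip_grip [(0.79, [394.2, 347.6]), (0.69, [434.7, 337.2]), (0.67, [348.9, 252.3])]
top sheaf_top [(0.82, [210.2, 190.0])]
top wide_stand [(0.93, [214.4, 196.3])]
top tall_stand [(0.83, [222.7, 238.6])]
top organiser [(0.9, [350.7, 222.7])]
```

```bash
cat > h.py <<'E'
import numpy as np,cv2
from scipy.spatial.transform import Rotation as R
from cell import ctrl,get_image,job,models
def K(d):
    f=240/np.tan(np.radians(d["fov_y"])/2); return f,d["cx"],d["cy"]
def pose(d,st=None):
    if "hand_eye" in d:
        H=d["hand_eye"]; Rt=R.from_euler("xyz",st["tool_rot"]).as_matrix()
        return Rt@H[:3,:3], Rt@H[:3,3]+st["eef_pos"]
    return R.from_euler("xyz",d["orientation"]).as_matrix(), np.array(d["origin"])
def ray(d,uv,st=None):
    f,cx,cy=K(d);Rc,o=pose(d,st)
    v=Rc@np.array([(uv[0]-cx)/f,-(uv[1]-cy)/f,-1]); return o,v/np.linalg.norm(v)
def proj(d,p,st=None):
    f,cx,cy=K(d);Rc,o=pose(d,st); c=Rc.T@(np.asarray(p,float)-o)
    return np.array([cx+f*c[0]/-c[2],cy-f*c[1]/-c[2]])
def tri(rs):
    A=np.zeros((3,3));b=np.zeros(3)
    for o,v in rs:
        P=np.eye(3)-np.outer(v,v);A+=P;b+=P@o
    p=np.linalg.solve(A,b); return p,[round(float(np.linalg.norm((np.eye(3)-np.outer(v,v))@(p-o))),1) for o,v in rs]
def atz(r,z):
    o,v=r; return o+v*(z-o[2])/v[2]
def crop(img,x0,y0,x1,y1,s,name):
    cv2.imwrite(name,cv2.resize(img[y0:y1,x0:x1],None,fx=s,fy=s,interpolation=cv2.INTER_CUBIC))
E
python3 - <<'E'
from h import *
s=get_image("scene");t=get_image("top")
for n,a,b in [("clip",(266.9,266.9),(348.6,249)),("grip",(267,257),(349,251)),("wide",(449.1,243),(214.4,196.3)),("tall",(395.7,217.2),(222.7,238.6)),("org",(291.6,310.4),(350.7,222.7))]:
    print(n,tri([ray(s,a),ray(t,b)]))
crop(s["color"],220,170,500,340,2.8,"pics/s1.png")
crop(t["color"],180,120,410,300,3.4,"pics/t1.png")
E
```

```text
clip (array([ 488.2002624 , -134.13716591,   64.51651459]), [2.6, 2.6])
grip (array([ 484.01173982, -132.02518896,   84.64465062]), [0.4, 0.4])
wide (array([629.60484453, 217.52777739,   0.97478047]), [2.8, 2.8])
tall (array([514.76879541, 187.64815656,  15.2201924 ]), [1.5, 1.5])
org (array([ 559.08143143, -141.15209954,   13.31035703]), [0.5, 0.5])
```

View pics/s1.png

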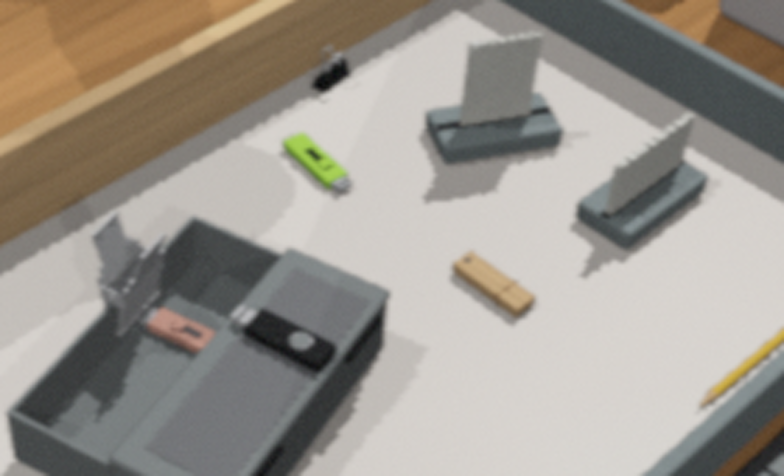

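View pics/t1.png

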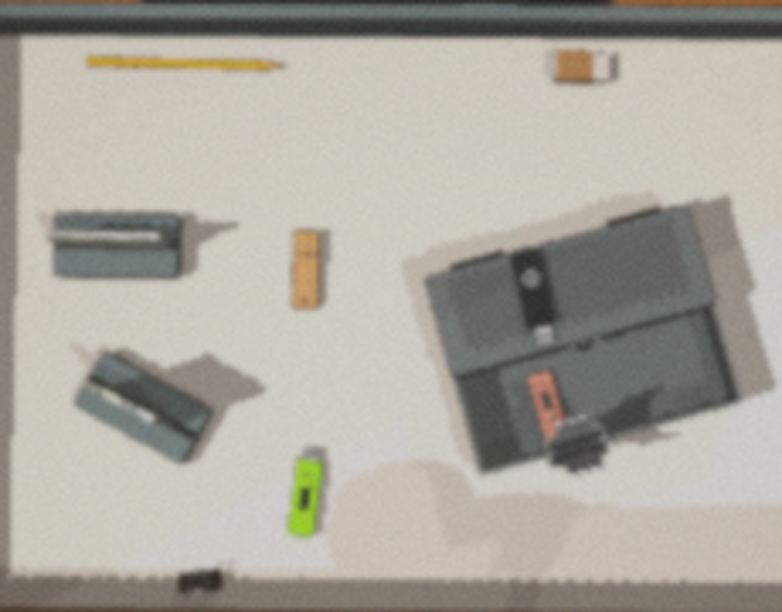

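View pics/wrist0.png

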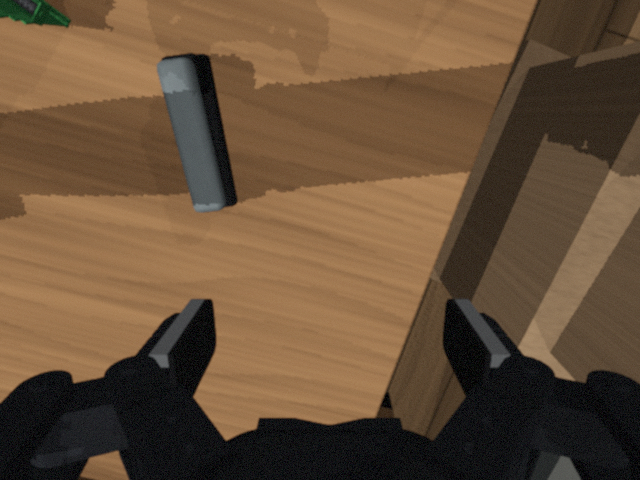

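```bash
cat >> h.py <<'E'
def rel(st,p,yaw):
    """shift+rotvec in tool frame from commanded st pose to p (mm), tool down with yaw"""
    R0=R.from_euler("xyz",st["tool_rot"]); R1=R.from_euler("xyz",[np.pi,0,yaw])
    return np.round(R0.inv().apply(np.array(p)-st["eef_pos"])/1000,4), np.round((R0.inv()*R1).as_rotvec(),4)
E
python3 -c "
from h import *
print(rel(ctrl.read_state(),[485,-133,235],0.27))"
```

```text
(array([-0.3895, -0.4302, -0.0037]), array([ 0.000e+00, -1.000e-04, -1.564e+00]))
```

Emit:
{"method": "move_arm", "body": {
  "moves": [
    [[-0.39,-0.43,-0.004,0,0,-1.564],[-0.39,-0.43,-0.004,0,0,-1.564],[-0.39,-0.43,-0.004,0,0,-1.564],[-0.39,-0.43,-0.004,0,0,-1.564],[-0.39,-0.43,-0.004,0,0,-1.564],[-0.39,-0.43,-0.004,0,0,-1.564],[-0.39,-0.43,-0.004,0,0,-1.564],[-0.39,-0.43,-0.004,0,0,-1.564],[-0.39,-0.43,-0.004,0,0,-1.564],[-0.39,-0.43,-0.004,0,0,-1.564],[-0.39,-0.43,-0.004,0,0,-1.564],[-0.39,-0.43,-0.004,0,0,-1.564],[-0.39,-0.43,-0.004,0,0,-1.564],[-0.39,-0.43,-0.004,0,0,-1.564],[-0.39,-0.43,-0.004,0,0,-1.564],[-0.39,-0.43,-0.004,0,0,-1.564]]
  ],
  "jaw": 1
}}

```text
clock: 2.85
eef_pos: [484.7, -132.8, 235.3]
tool_rot: [3.142, -0.0, 0.27]
force: [-0.6, 1.3, -0.5]
width: 84.9
```

Run:
```python
from h import *
st=ctrl.read_state(); d=get_image("wrist"); cv2.imwrite("pics/w1.png",d["color"])
print(st)
for t in ["clip","clip_grip","organiser"]:
    print(t,[(round(r["score"],2),np.round(r["uv"],1), np.round(atz(ray(d,r["uv"],st),60 if t=="clip" else 85),1)) for r in models.place_of("wrist",t)])
import pickle; pickle.dump((st,d),open("w1.pkl","wb"))
```

```text
{'clock': 2.85, 'qpos': array([ 0.52273537,  0.44092607, -0.43927765,  1.9080723 ,  0.24511629,
        0.84489171,  0.22598581]), 'qd': array([-2.58836407e-03,  4.18124227e-04,  5.12583087e-04, -8.40085034e-04,
       -8.80070400e-05, -6.17863307e-04, -4.59681639e-04]), 'tau': array([ 9.43785533e-02, -4.19078815e+01, -3.45491387e+00, -1.67502379e+01,
        1.41596093e-02,  4.02779522e-03,  5.42044691e-04]), 'eef_pos': array([ 484.66598152, -132.78666958,  235.34278861]), 'tool_rot': array([ 3.14157815e+00, -6.24632226e-05,  2.69620742e-01]), 'force': array([-0.62911587,  1.25493566, -0.54171651]), 'torque': array([-0.00463549, -0.04769684, -0.01075029]), 'width': 84.87264600819535}
clip [(0.86, array([327.5, 204.8]), array([ 482.5, -132. ,   60. ])), (0.76, array([ 45.4, 250.4]), array([ 257.6, -236.2,   60. ])), (0.57, array([ 67.4, 346.3]), array([ 283.5, -327.8,   60. ]))]
clip_grip [(0.87, array([ 50.2, 359.5]), array([ 284.3, -324.4,   85. ])), (0.79, array([327.9, 216. ]), array([ 483.8, -135. ,   85. ])), (0.59, array([ 25.8, 262.8]), array([ 259.3, -237.5,   85. ]))]
organiser [(0.94, array([400.8, 225.7]), array([ 540.9, -127.4,   85. ]))]
```

View pics/w1.png

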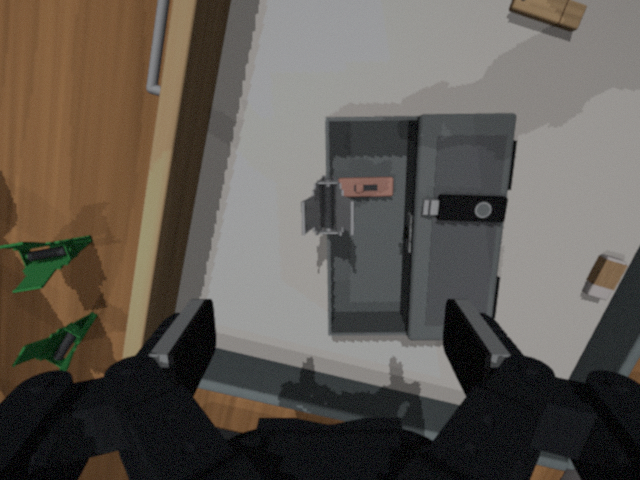

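Run:
```python
from h import *
import pickle
st,d=pickle.load(open("w1.pkl","rb"))
crop(d["color"],290,100,530,350,2.4,"pics/w1a.png")
crop(d["color"],285,160,385,260,6,"pics/w1b.png")
```

```text
(no output)
```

View pics/w1a.png

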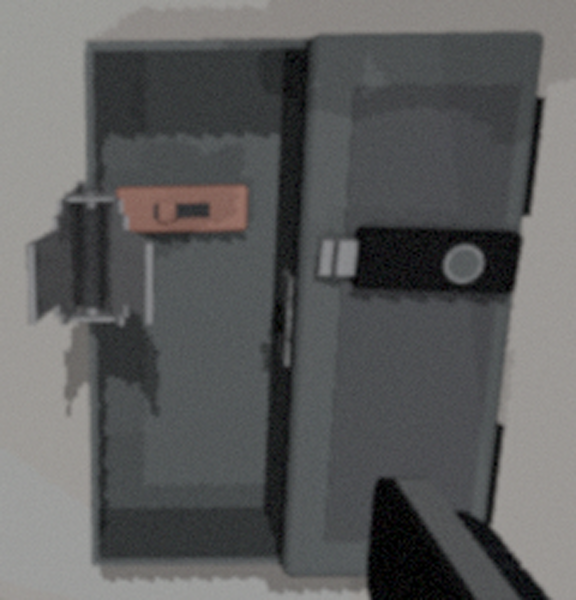

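View pics/w1b.png

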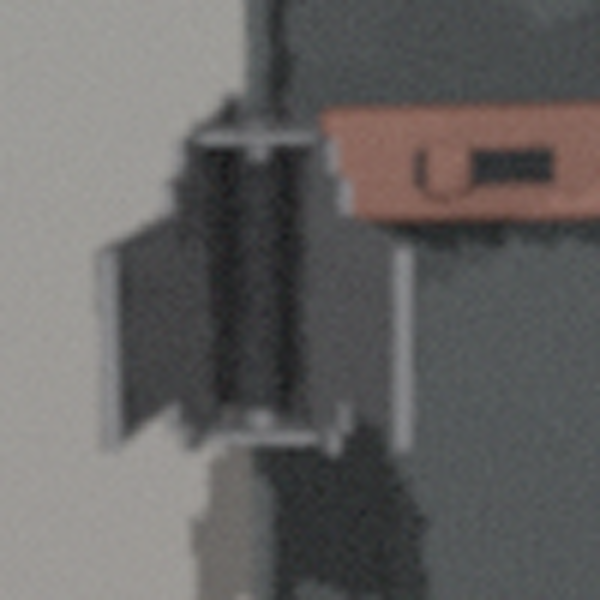

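Run:
```python
from h import *
import pickle
from scipy.optimize import least_squares
st,d=pickle.load(open("w1.pkl","rb"))
s=get_image("scene");t=get_image("top")
obs=[(d,st,(326.7,117.5),(-75,100,45)),(d,st,(329.6,334.2),(-75,-100,45)),(d,st,(515.4,114.6),(75,100,54)),
(t,None,(322.1,258.8),(-75,100,45)),(t,None,(396.8,237.6),(-75,-100,45)),(t,None,(305.6,202.6),(75,100,54)),(t,None,(382.9,180.9),(75,-100,54)),
(s,None,(225.4,317.5),(-75,-100,45)),(s,None,(289.6,249.3),(-75,100,45)),(s,None,(358.2,275),(75,100,54))]
def pt(q,l): 
    c,sn=np.cos(q[3]),np.sin(q[3]); return np.array([q[0]+c*l[0]-sn*l[1],q[1]+sn*l[0]+c*l[1],q[2]+l[2]])
def res(q,idx=None):
    return np.concatenate([proj(o[0],pt(q,o[3]),o[1])-o[2] for o in obs])
q=least_squares(res,[555,-120,10,.27],loss="soft_l1",f_scale=1.5).x
print(q);print(np.round(res(q).reshape(-1,2),1).tolist())
print("rim mid",pt(q,(-73.5,0,45)))
# clip in wrist given z
zr=q[2]+45
for n,uv,z in [("pivotmid",(329,207.8),zr+4),("tipL",(303.5,218),zr+41),("tipR",(352.7,218),zr+41),("L outer",(301.8,218),zr+41),("R outer",(353.7,218),zr+41)]:
    p=atz(ray(d,uv,st),z); 
    c,sn=np.cos(q[3]),np.sin(q[3]); dd=p-q[:3]
    print(n,np.round(p,1),"org",np.round([c*dd[0]+sn*dd[1],-sn*dd[0]+c*dd[1],dd[2]],1))
# clip heights by triangulation
ct=models.cut_out("top","clip")
print(tri([ray(s,(267,257)),ray(t,(349,251)),ray(d,(327.9,216),st)]))
```

```text
[ 5.62900877e+02 -1.39762845e+02  2.87630014e+00  2.83356238e-01]
[[-0.4, -0.1], [-0.1, -0.3], [0.3, 0.2], [-1.0, 1.0], [1.3, 0.4], [-0.9, -0.8], [-1.2, -0.8], [-2.8, 1.6], [-0.5, -0.9], [1.4, 0.4]]
rim mid [ 492.33187211 -160.31194667   47.87630014]
pivotmid [ 484.9 -136.    51.9] org [-73.8  25.4  49. ]
tipL [ 465.9 -140.6   88.9] org [-93.4  26.3  86. ]
tipR [ 502.3 -130.5   88.9] org [-55.6  25.8  86. ]
L outer [ 464.6 -141.    88.9] org [-94.7  26.3  86. ]
R outer [ 503.1 -130.3   88.9] org [-54.8  25.8  86. ]
(array([ 484.17600594, -133.099374  ,   85.94502943]), [0.5, 1.5, 1.7])
```

```bash
python3 -c "
from h import *
print(rel(ctrl.read_state(),[484.5,-135.5,160],0.283))"
```

```text
(array([-0.001 ,  0.0028,  0.0753]), array([-0.    , -0.0001, -0.0129]))
```

Emit:
{"method": "move_arm", "body": {
  "moves": [
    [[-0.001,0.003,0.04,0,0,-0.013],[-0.001,0.003,0.075,0,0,-0.013],[-0.001,0.003,0.075,0,0,-0.013],[-0.001,0.003,0.075,0,0,-0.013]]
  ]
}}

```text
clock: 3.7
eef_pos: [485.4, -135.7, 161.3]
tool_rot: [3.141, -0.001, 0.283]
force: [-0.1, 0.6, 0.5]
width: 85.3
```

Run:
```python
from h import *
st=ctrl.read_state(); d=get_image("wrist"); cv2.imwrite("pics/w2.png",d["color"])
print(st["eef_pos"],st["tool_rot"],st["clock"])
for t in ["clip","clip_grip"]:
    print(t,[(round(r["score"],2),np.round(r["uv"],1)) for r in models.place_of("wrist",t)])
import pickle; pickle.dump((st,d),open("w2.pkl","wb"))
crop(d["color"],270,150,390,270,5,"pics/w2b.png")
```

```text
[ 485.42632468 -135.66828087  161.30210129] [ 3.14101852e+00 -1.42390623e-03  2.83222906e-01] 3.7
clip [(0.89, array([327. , 226.4])), (0.79, array([  4. , 387.8]))]
clip_grip [(0.98, array([329.6, 237.5]))]
```

View pics/w2b.png

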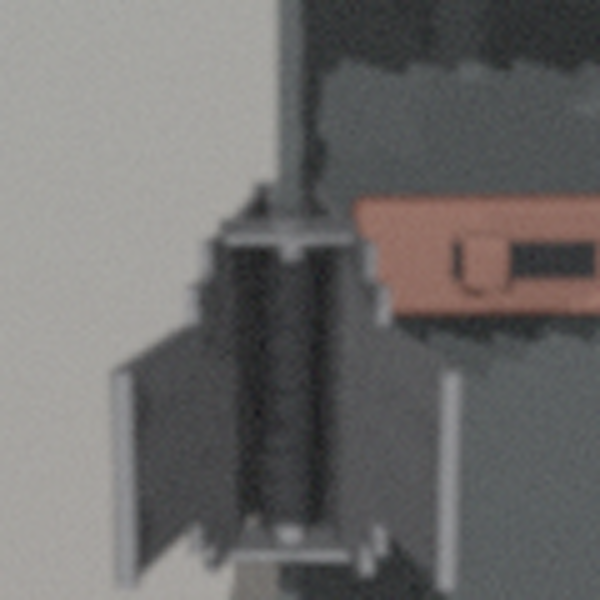

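View pics/w2.png

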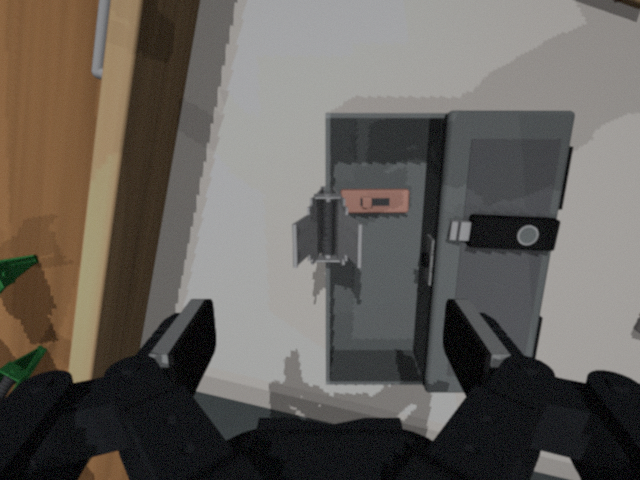

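Run:
```python
from h import *
import pickle
from scipy.optimize import least_squares
s1,d1=pickle.load(open("w1.pkl","rb"));s2,d2=pickle.load(open("w2.pkl","rb"))
O=[]
def add(d,s,L,Rr,r0,r1):
    O.extend([(d,s,(L,r0),(-1,13)),(d,s,(L+1,r1),(-1,-13)),(d,s,(Rr,r0),(1,13)),(d,s,(Rr,r1),(1,-13))])
add(d1,s1,301.8,353.7,201.3,234.7); add(d2,s2,292.4,362,224,267.5)
def res(q):
    c,sn=np.cos(.283),np.sin(.283); r=[]
    for d,s,uv,(a,b) in O:
        l=(a*q[3],b); r.append(proj(d,[q[0]+c*l[0]-sn*l[1],q[1]+sn*l[0]+c*l[1],q[2]],s)-uv)
    return np.concatenate(r)
r=least_squares(res,[485,-135,88,20.7]); print(r.x, np.round(r.fun.reshape(-1,2),1).tolist())
for z in (85,88,91,94):
    r=least_squares(lambda q:res([q[0],q[1],z,q[2]]),[485,-135,20.7]);print(z,r.x,r.cost)
print(tri([ray(d1,(329,207.8),s1),ray(d2,(328,229.3),s2)]))
```

```text
[ 483.55377498 -134.06727562   95.48801688   19.47494434] [[-0.4, 0.2], [-0.2, 0.3], [0.2, -0.4], [0.1, -0.3], [0.1, 0.1], [0.3, 0.0], [0.4, 0.1], [-0.7, 0.0]]
85 [ 484.41574742 -137.18058671   20.35684256] 5.023541830266947
88 [ 484.16939987 -136.29062512   20.10486028] 2.9888487639640546
91 [ 483.9228854  -135.40021217   19.85266019] 1.5823856322304657
94 [ 483.67619864 -134.50933366   19.60023478] 0.8546377501977482
(array([ 484.02827068, -133.81208891,   61.93081325]), [0.3, 0.3])
```

```bash
python3 -c "
from h import *
print(ctrl.read_state()['eef_pos'],rel(ctrl.read_state(),[484,-134.6,65.5],0.283))"
```

```text
[ 485.58303252 -135.90331392  161.6992938 ] (array([-0.0014, -0.0018,  0.0962]), array([ 0.0014, -0.0024, -0.    ]))
```

Emit:
{"method": "move_arm", "body": {
  "moves": [
    [[-0.001,-0.0015,0.03,0,0,0],[-0.001,-0.0015,0.06,0,0,0],[-0.001,-0.0015,0.08,0,0,0],[-0.001,-0.0015,0.095,0,0,0],[-0.001,-0.0015,0.095,0,0,0],[-0.001,-0.0015,0.095,0,0,0]]
  ]
}}

```text
clock: 4.6
eef_pos: [483.9, -134.7, 66.1]
tool_rot: [3.141, -0.001, 0.283]
force: [0.3, -0.2, -0.5]
width: 85.4
```

Run:
```python
from h import *
st=ctrl.read_state(); d=get_image("wrist"); s=get_image("scene")
print(st["eef_pos"],st["tool_rot"],st["clock"])
cv2.imwrite("pics/w3.png",d["color"]); crop(s["color"],190,180,370,340,4,"pics/s3.png")
```

```text
[ 483.86868117 -134.69194762   66.08910029] [ 3.14088758e+00 -1.33185558e-03  2.82940347e-01] 4.6
```

View pics/w3.png

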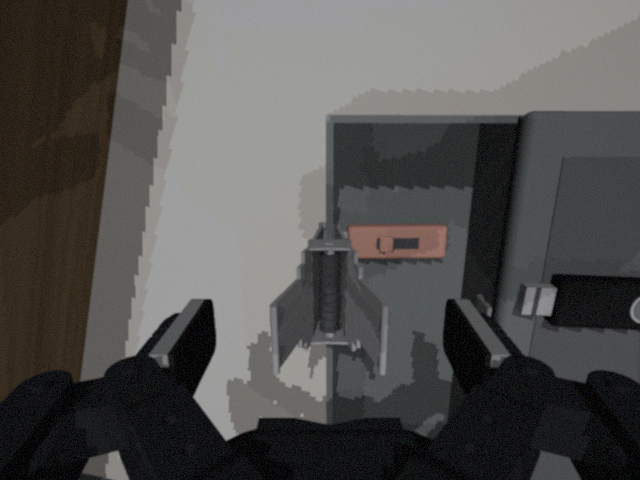

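View pics/s3.png

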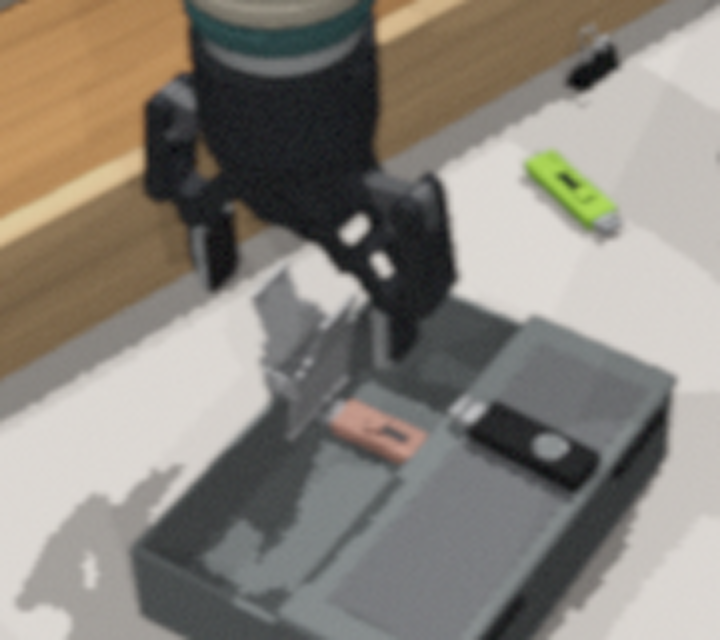

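Run:
```python
from h import *
d=get_image("wrist"); st=ctrl.read_state()
import pickle; pickle.dump((st,d),open("w3.pkl","wb"))
crop(d["color"],255,220,405,390,4,"pics/w3b.png")
```

```text
(no output)
```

View pics/w3b.png

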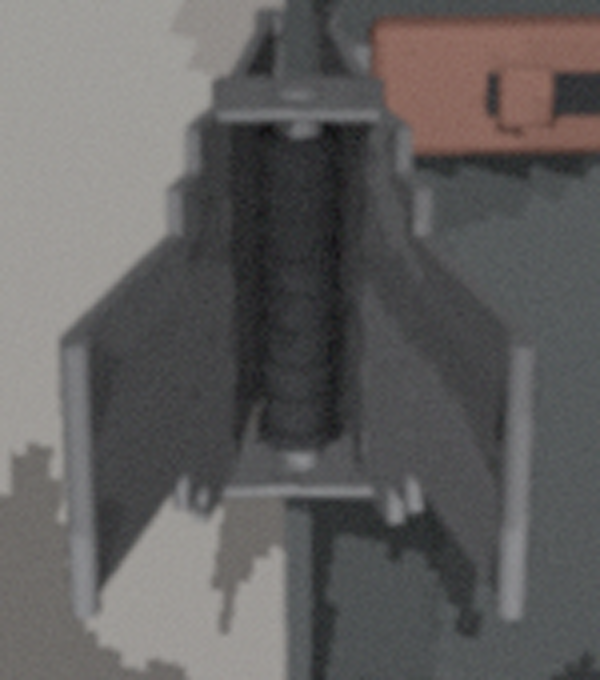

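Run:
```python
from h import *
import pickle
from scipy.optimize import least_squares
D=[pickle.load(open(f"w{i}.pkl","rb")) for i in (1,2,3)]
U=[[(301.8,201.3),(302.8,234.7),(353.7,201.3),(353.7,234.7)],[(292.4,224),(294.4,267),(362,224),(361,268)],[(270.5,305),(274.2,374.2),(388.2,306.7),(385.5,375)]]
L=[(-1,13),(-1,-13),(1,13),(1,-13)]
def res(q,use):
    c,sn=np.cos(q[4]),np.sin(q[4]); r=[]
    for i in use:
        s,d=D[i]
        for uv,(a,b) in zip(U[i],L):
            l=(a*q[3],b); r.append(proj(d,[q[0]+c*l[0]-sn*l[1],q[1]+sn*l[0]+c*l[1],q[2]],s)-uv)
    return np.concatenate(r)
for use in [(0,1,2),(2,),(1,2)]:
    r=least_squares(res,[485,-135,88,20.7,.28],args=(use,)); print(use,np.round(r.x,3), np.round(r.fun,1).tolist())
s,d=D[2]
```

```text
(0, 1, 2) [ 4.83364e+02 -1.34351e+02  9.45900e+01  1.92640e+01  2.78000e-01] [-0.3, 0.1, -0.3, 0.1, -0.4, -0.3, -0.7, -0.3, 0.3, -0.2, -0.7, 0.1, -0.4, 0.2, -0.8, -0.6, 0.7, 1.1, -0.2, -0.1, 1.1, -0.1, 0.0, -0.5]
(2,) [ 4.82978e+02 -1.33545e+02  9.59440e+01  1.89770e+01  2.77000e-01] [0.4, 0.6, -0.4, 0.2, 0.5, -0.6, -0.6, -0.2]
(1, 2) [ 4.83292e+02 -1.34274e+02  9.47470e+01  1.92260e+01  2.78000e-01] [0.3, -0.2, -0.8, 0.1, -0.6, 0.1, -0.9, -0.6, 0.5, 1.1, -0.3, -0.1, 0.9, -0.2, -0.1, -0.5]
```

Emit:
{"method": "move_arm", "body": {
  "moves": [
    [[0,0,0,0,0,0],[0,0,0,0,0,0],[0,0,0,0,0,0],[0,0,0,0,0,0],[0,0,0,0,0,0],[0,0,0,0,0,0],[0,0,0,0,0,0],[0,0,0,0,0,0]]
  ],
  "jaw": 0
}}

```text
clock: 5.75
eef_pos: [483.9, -134.9, 66.9]
tool_rot: [3.14, -0.001, 0.283]
force: [-2.8, -0.1, 15.7]
width: 12.1
```

Run:
```python
from h import *
st=ctrl.read_state(); d=get_image("wrist"); s=get_image("scene")
print(st["eef_pos"],st["tool_rot"],st["clock"],st["force"],st["width"])
cv2.imwrite("pics/w4.png",d["color"]); crop(s["color"],190,180,370,340,4,"pics/s4.png")
```

```text
[ 483.88683078 -134.91367531   66.9418475 ] [ 3.13984294e+00 -1.40322738e-03  2.82915405e-01] 5.75 [-2.84140378 -0.13495575 15.65544807] 12.050433146564448
```

View pics/w4.png

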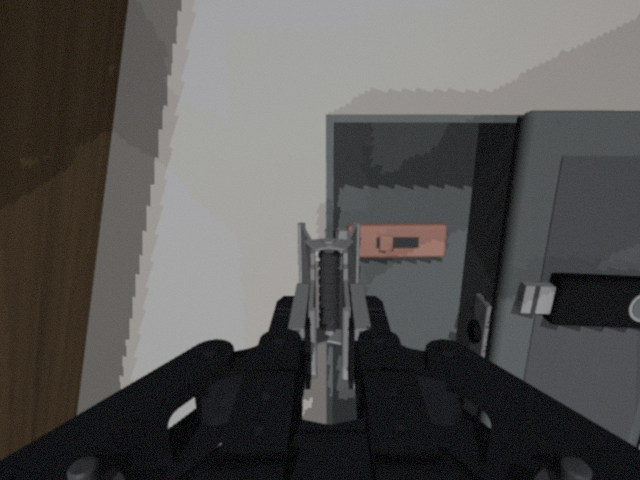

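View pics/s4.png

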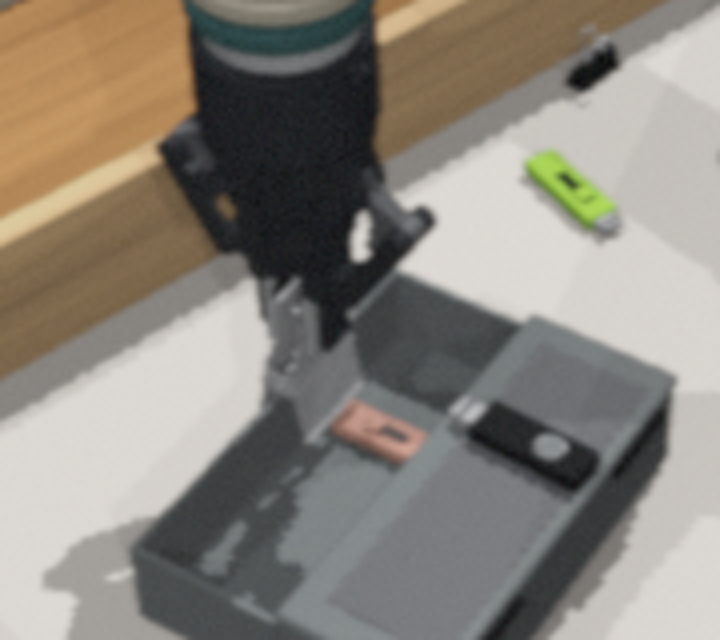

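Emit:
{"method": "move_arm", "body": {
  "moves": [
    [[0,0,-0.015,0,0,0],[0,0,-0.035,0,0,0],[0,0,-0.06,0,0,0],[0,0,-0.09,0,0,0],[0,0,-0.115,0,0,0],[0,0,-0.115,0,0,0],[0,0,-0.115,0,0,0]]
  ]
}}

```text
clock: 6.72
eef_pos: [482.6, -134.7, 179.9]
tool_rot: [-3.141, 0.001, 0.283]
force: [0.4, -0.9, -0.7]
width: 13.0
```

Run:
```python
from h import *
st=ctrl.read_state(); d=get_image("wrist"); s=get_image("scene");t=get_image("top")
print(st["eef_pos"],st["tool_rot"],st["clock"],st["force"],st["width"])
import pickle; pickle.dump((st,d,s,t),open("w5.pkl","wb"))
crop(d["color"],230,200,430,400,3,"pics/w5.png"); crop(s["color"],200,130,500,330,2.6,"pics/s5.png")
crop(t["color"],180,160,280,270,6,"pics/t5.png")
for c in ("scene","top"):
  for n in ["sheaf_top","wide_stand","tall_stand"]:
    print(c,n,[(round(r["score"],2),np.round(r["uv"],1)) for r in models.place_of(c,n)])
```

```text
[ 482.60231796 -134.65273503  179.94051819] [-3.14124134e+00  8.45591230e-04  2.82865330e-01] 6.725 [ 0.41863351 -0.88202309 -0.73427592] 13.004281535534224
scene sheaf_top []
scene wide_stand [(0.67, array([448.1, 242.1]))]
scene tall_stand [(0.75, array([394.5, 214.2]))]
top sheaf_top [(0.7, array([209.1, 188.4]))]
top wide_stand [(0.77, array([213.9, 195.7]))]
top tall_stand [(0.79, array([223.4, 240.8]))]
```

View pics/w5.png

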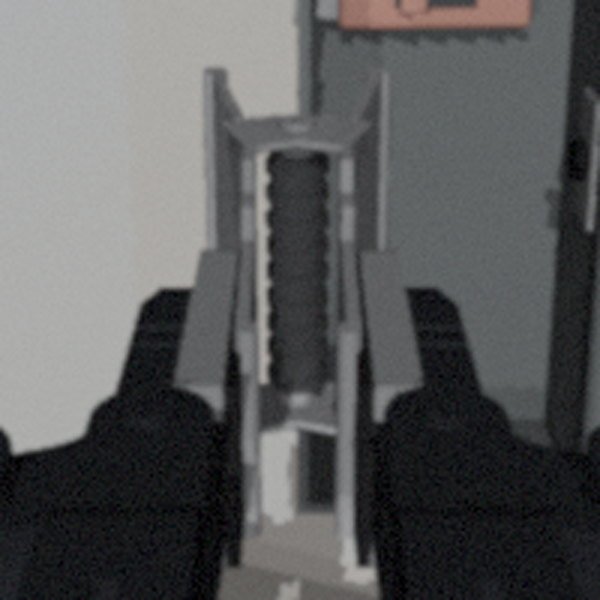

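View pics/s5.png

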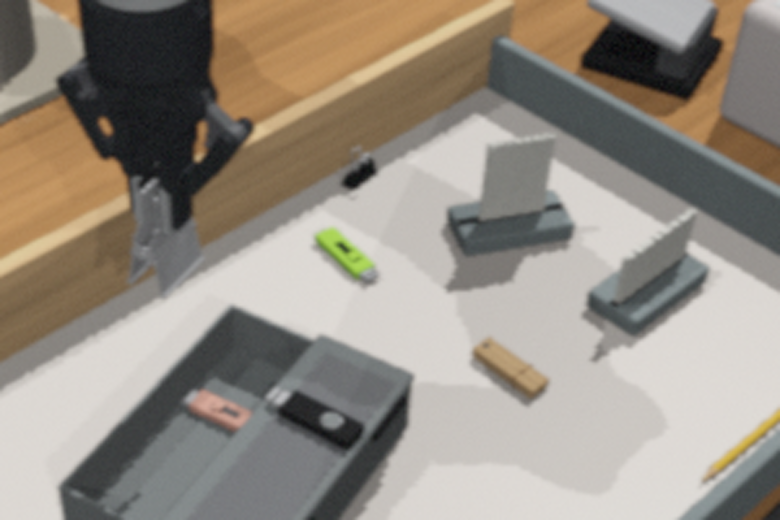

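View pics/t5.png

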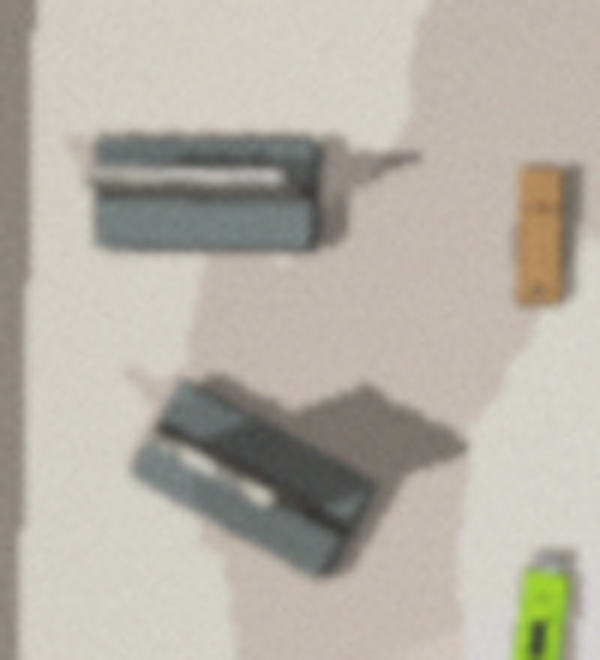

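Run:
```python
from h import *
import pickle
st,d,s,t=pickle.load(open("w5.pkl","rb"))
for a in [(195,189.5),(227.8,189.5),(211.4,189.5),(209.3,189)]: print(np.round(atz(ray(t,a),71),1))
# base corners top surface (z=8+18)
for a in [(95,137),(318,137),(95,248),(318,248)]: print(np.round(atz(ray(t,(180+a[0]/6,160+a[1]/6)),26),1))
print(rel(st,[630,150,181],-.01))
print(tri([ray(d,(330,243.3),st)]) if 0 else "")
```

```text
[633.9 248.4  71. ]
[634.4 167.2  71. ]
[634.2 207.8  71. ]
[635.4 213.   71. ]
[658.4 258.5  26. ]
[659.  162.8  26. ]
[610.5 257.4  26. ]
[611.1 162.   26. ]
(array([ 0.221 , -0.2322, -0.0012]), array([-2.000e-04,  9.000e-04,  2.929e-01]))
```

Emit:
{"method": "move_arm", "body": {
  "moves": [
    [[0.04,-0.04,0,0,0,0.05],[0.09,-0.09,0,0,0,0.12],[0.13,-0.14,0,0,0,0.19],[0.18,-0.19,0,0,0,0.25],[0.221,-0.227,-0.001,0,0,0.283],[0.221,-0.227,-0.001,0,0,0.283],[0.221,-0.227,-0.001,0,0,0.283],[0.221,-0.227,-0.001,0,0,0.283],[0.221,-0.227,-0.001,0,0,0.283],[0.221,-0.227,-0.001,0,0,0.283]]
  ]
}}

```text
clock: 8.43
eef_pos: [631.9, 143.8, 181.5]
tool_rot: [3.141, -0.0, -0.002]
force: [-0.4, 0.8, -1.3]
width: 12.5
```

Run:
```python
from h import *
st=ctrl.read_state(); d=get_image("wrist"); s=get_image("scene");t=get_image("top")
print(st["eef_pos"],st["tool_rot"],st["clock"],st["force"],st["width"])
import pickle; pickle.dump((st,d,s,t),open("w6.pkl","wb"))
cv2.imwrite("pics/w6.png",d["color"]); crop(s["color"],300,100,500,270,3.8,"pics/s6.png")
for n in ["sheaf_top","wide_stand","clip","clip_grip"]:
    print(n,[(round(r["score"],2),np.round(r["uv"],1)) for r in models.place_of("wrist",n)])
```

```text
[631.93271889 143.83199492 181.51250093] [ 3.14122822e+00 -2.46976171e-05 -1.56073025e-03] 8.425 [-0.36772562  0.82395847 -1.29314035] 12.482375648743728
sheaf_top [(0.78, array([331.9, 122.1]))]
wide_stand [(0.63, array([333.2, 120.8]))]
clip [(0.84, array([327.4, 291.8]))]
clip_grip [(0.81, array([332.2, 322.3]))]
```

View pics/w6.png

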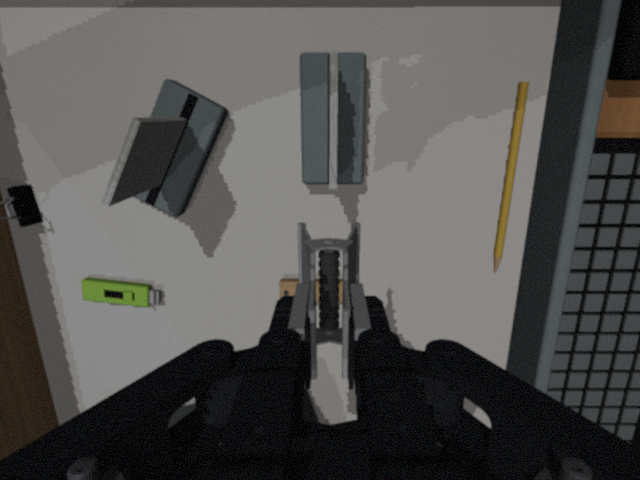

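View pics/s6.png

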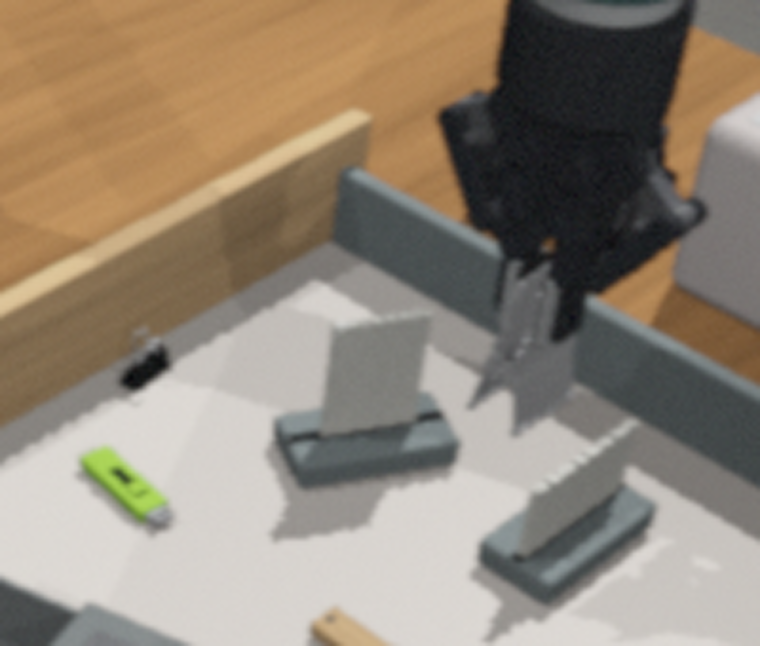

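Run:
```python
from h import *
import pickle
st,d,s,t=pickle.load(open("w6.pkl","rb"))
crop(d["color"],285,40,385,200,4.5,"pics/w6a.png")
crop(d["color"],285,210,385,340,5.5,"pics/w6c.png")
crop(s["color"],410,190,490,270,8,"pics/s6b.png")
```

```text
(no output)
```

View pics/w6a.png

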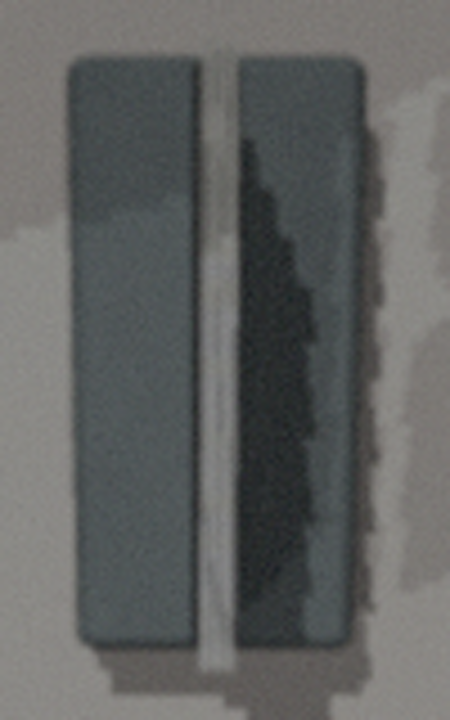

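View pics/w6c.png

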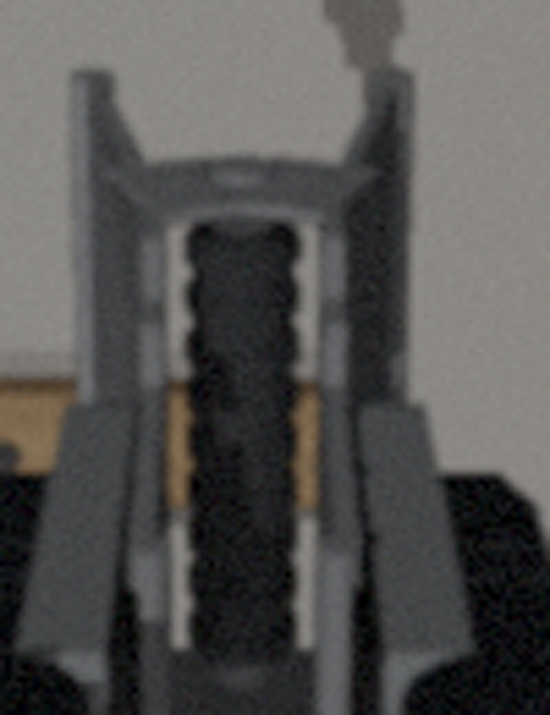

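View pics/s6b.png

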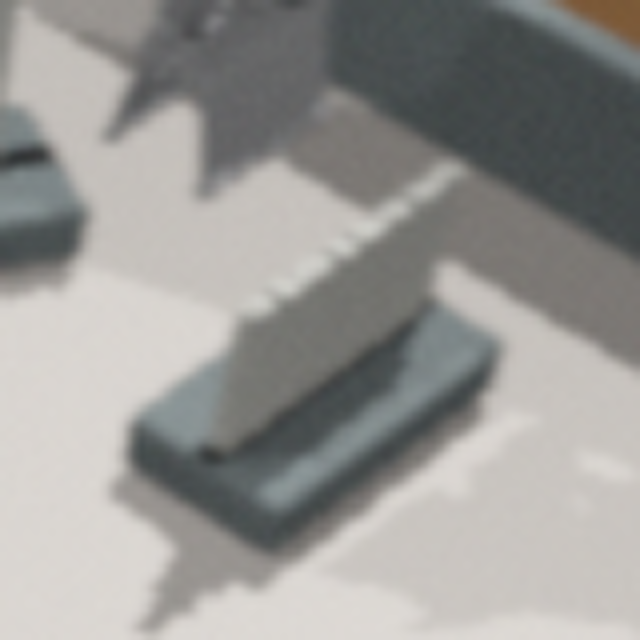

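```bash
cat > fit.py <<'E'
from h import *
import pickle
from scipy.optimize import least_squares
st,d,s,t=pickle.load(open("w6.pkl","rb"))
W=lambda a,b:(285+a/4.5,40+b/4.5); S=lambda a,b:(410+a/8,190+b/8); T=lambda a,b:(180+a/6,160+b/6)
C={}
for i,(sx,sy) in {"mm":(-1,-1),"mp":(-1,1),"pm":(1,-1),"pp":(1,1)}.items(): C[i]=(24*sx,47.5*sy,18)
E1=(0,42.5,63);E0=(0,-42.5,63)
obs=[(d,st,W(70,58),C["mp"]),(d,st,W(363,58),C["pp"]),(d,st,W(356,646),C["pm"]),(d,st,W(80,645),C["mm"]),(d,st,W(222,52),E1),(d,st,W(217,670),E0)]
obsx=[(s,None,S(268,505),C["pm"]),(s,None,S(135,420),C["mm"]),(s,None,S(497,340),C["pp"]),(s,None,S(252,307),E0),(s,None,S(455,172),E1),
(t,None,T(95,137),C["pp"]),(t,None,T(318,137),C["pm"]),(t,None,T(95,248),C["mp"]),(t,None,T(318,248),C["mm"]),(t,None,T(90,177),E1),(t,None,T(287,177),E0)]
def pt(q,l):
    c,sn=np.cos(q[3]),np.sin(q[3]); return np.array([q[0]+c*l[0]-sn*l[1],q[1]+sn*l[0]+c*l[1],q[2]+l[2]])
for name,ob in [("wrist",obs),("fixed",obsx),("all",obs+obsx)]:
    f=lambda q:np.concatenate([proj(o[0],pt(q,o[3]),o[1])-o[2] for o in ob])
    r=least_squares(f,[634,210,8,0],loss="soft_l1"); print(name,np.round(r.x,3));print(np.round(f(r.x),1).tolist())
for z in (3,6,9):
    f=lambda q:np.concatenate([proj(o[0],pt([q[0],q[1],z,q[2]],o[3]),o[1])-o[2] for o in obs])
    r=least_squares(f,[634,210,0]); print(z,r.x,r.cost)
E
python3 fit.py
python3 - <<'E'
from h import *
import pickle
st,d,s,t=pickle.load(open("w6.pkl","rb"))
for z in (0,4,9,13):
    print(z,[np.round(atz(ray(d,uv,st),st["eef_pos"][2]-z)-st["eef_pos"],1) for uv in [(329.1,249),(329.1,333)]])
E
```

```text
wrist [ 6.34672e+02  2.12135e+02  1.12000e-01 -0.00000e+00]
[-0.4, 0.4, 0.9, 0.3, -0.8, 0.3, 0.0, 0.5, -0.2, -0.6, 0.5, -1.1]
fixed [6.3470e+02 2.0992e+02 8.0450e+00 5.0000e-03]
[1.1, 1.2, -1.7, -0.7, 1.3, -0.2, -1.5, 1.3, -0.4, -0.9, 0.4, -0.0, 0.1, 0.0, 0.1, 0.0, -0.1, 0.1, -1.6, -0.2, -0.1, -0.2]
all [6.34633e+02 2.11952e+02 4.16000e+00 1.00000e-03]
[-0.9, -0.1, 1.3, -0.3, -0.3, 1.3, -0.3, 1.7, -0.3, -1.3, 0.6, 0.2, 1.3, 2.1, -1.4, 0.2, 1.5, 0.8, -1.2, 2.3, -0.1, 0.2, 0.0, 0.2, -0.4, 0.4, -0.4, 0.2, -0.7, 0.4, -2.0, -0.1, -0.6, 0.1]
3 [6.34629381e+02 2.12055914e+02 1.27699914e-04] 3.348172565704933
6 [6.34596751e+02 2.12012499e+02 1.50635383e-04] 8.05983336905111
9 [6.34564117e+02 2.11967584e+02 1.74113713e-04] 16.38301065350553
0 [array([-0.4, 23.2,  0. ]), array([ -0.5, -13.8,   0. ])]
4 [array([-0.4, 21.8, -4. ]), array([ -0.5, -16.2,  -4. ])]
9 [array([-0.5, 20.1, -9. ]), array([ -0.5, -19.3,  -9. ])]
13 [array([ -0.5,  18.7, -13. ]), array([ -0.5, -21.7, -13. ])]
```

Emit:
{"method": "move_arm", "body": {
  "moves": [
    [[0.001,-0.02,0.005,0,0,0],[0.002,-0.045,0.01,0,0,0],[0.003,-0.067,0.02,0,0,0],[0.003,-0.067,0.03,0,0,0],[0.003,-0.067,0.04,0,0,0],[0.003,-0.067,0.04,0,0,0],[0.003,-0.067,0.04,0,0,0],[0.003,-0.067,0.04,0,0,0]]
  ]
}}

```text
clock: 9.78
eef_pos: [635.5, 211.6, 141.9]
tool_rot: [-3.141, -0.001, -0.001]
force: [0.2, -0.8, -0.5]
width: 12.5
```

Run:
```python
from h import *
st=ctrl.read_state(); d=get_image("wrist"); s=get_image("scene");t=get_image("top")
print(st["eef_pos"],st["tool_rot"],st["clock"],st["force"],st["width"])
import pickle; pickle.dump((st,d,s,t),open("w7.pkl","wb"))
crop(d["color"],230,180,430,380,3,"pics/w7.png"); crop(s["color"],390,130,510,270,5,"pics/s7.png")
```

```text
[635.48228613 211.62272635 141.86878842] [-3.14140718e+00 -9.76189390e-04 -8.70123313e-04] 9.775 [ 0.17712547 -0.79744802 -0.45686231] 12.467193296081245
```

View pics/w7.png

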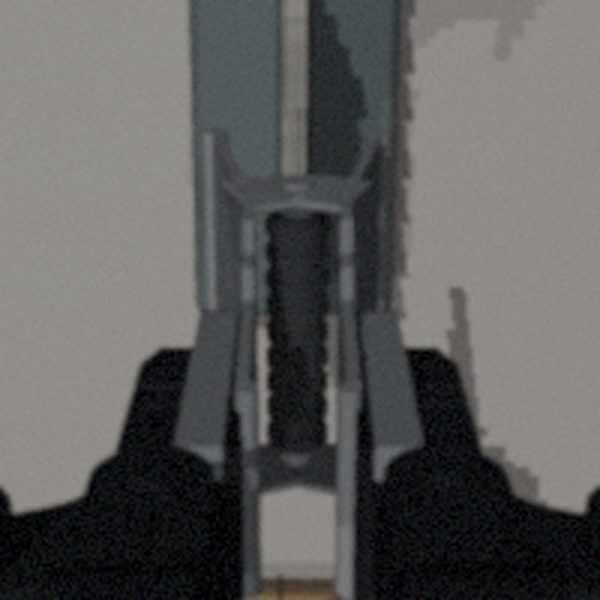

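View pics/s7.png

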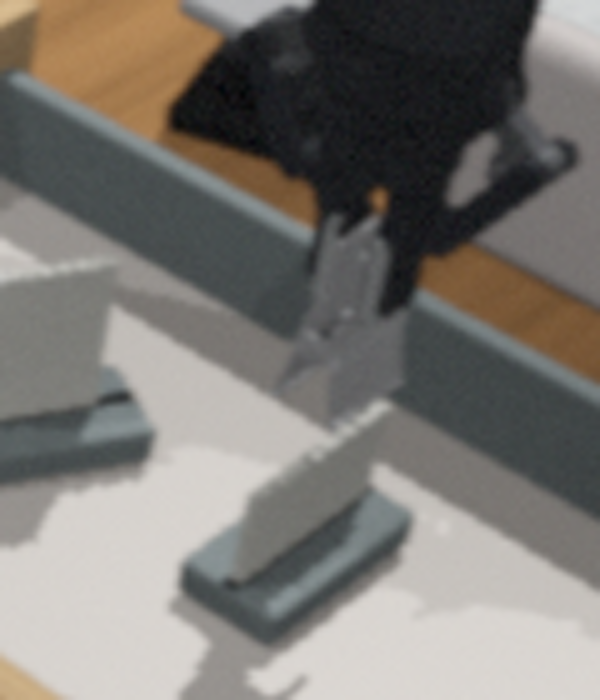

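Emit:
{"method": "move_arm", "body": {
  "moves": [
    [[0,0,0.007,0,0,0],[0,0,0.014,0,0,0],[0,0,0.021,0,0,0],[0,0,0.028,0,0,0],[0,0,0.034,0,0,0],[0,0,0.034,0,0,0],[0,0,0.034,0,0,0]]
  ]
}}

```text
clock: 10.8
eef_pos: [635.2, 212.2, 107.5]
tool_rot: [-3.141, -0.0, 0.0]
force: [0.9, -0.3, -1.1]
width: 12.8
```

Run:
```python
from h import *
st=ctrl.read_state(); d=get_image("wrist"); s=get_image("scene");t=get_image("top")
print(st["eef_pos"],st["tool_rot"],st["clock"],st["force"],st["width"])
import pickle; pickle.dump((st,d,s,t),open("w8.pkl","wb"))
crop(d["color"],230,180,430,380,3,"pics/w8.png"); crop(s["color"],410,160,500,260,6,"pics/s8.png")
```

```text
[635.19523428 212.20742508 107.49478736] [-3.14139514e+00 -4.07912833e-04  3.72218664e-05] 10.8 [ 0.91357832 -0.26473998 -1.11475729] 12.788708335440475
```

View pics/w8.png

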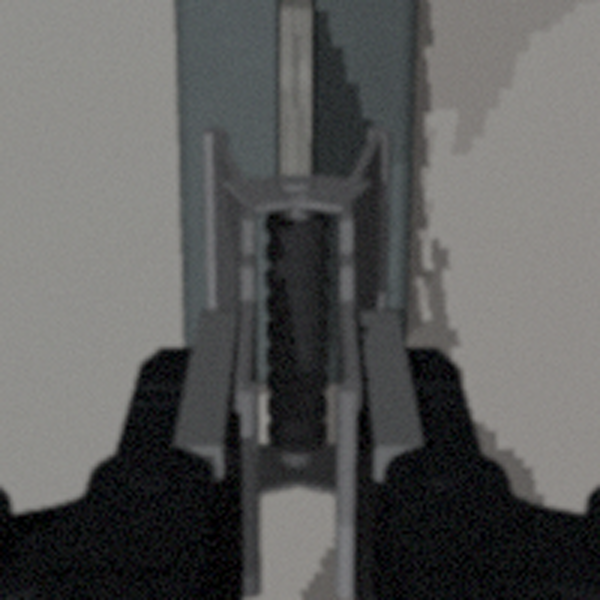

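View pics/s8.png

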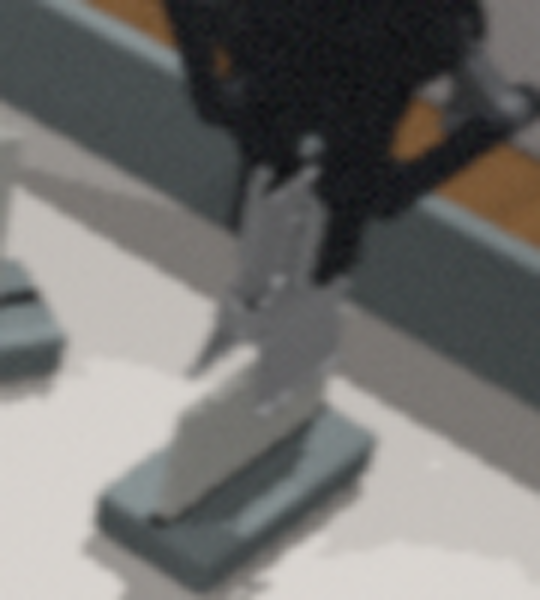

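Emit:
{"method": "move_arm", "body": {
  "moves": [
    [[0,0,0.005,0,0,0],[0,0,0.009,0,0,0],[0,0,0.013,0,0,0],[0,0,0.013,0,0,0],[0,0,0.013,0,0,0],[0,0,0.013,0,0,0]]
  ]
}}

```text
clock: 11.7
eef_pos: [635.2, 212.2, 94.5]
tool_rot: [-3.141, -0.0, -0.0]
force: [0.9, 0.2, -1.2]
width: 12.6
```

Run:
```python
from h import *
st=ctrl.read_state(); d=get_image("wrist"); s=get_image("scene");t=get_image("top")
print(st["eef_pos"],st["tool_rot"],st["clock"],st["force"],st["width"],st["qd"])
import pickle; pickle.dump((st,d,s,t),open("w9.pkl","wb"))
crop(d["color"],230,180,430,380,3,"pics/w9.png"); crop(s["color"],410,160,500,260,6,"pics/s9.png")
for n in ["sheaf_top","wide_stand","tall_stand","clip","clip_grip"]:
  for c in ("scene","top","wrist"):
    print(n,c,[(round(r["score"],2),np.round(r["uv"],1)) for r in models.place_of(c,n)])
```

```text
[635.17656563 212.17182183  94.50638757] [-3.14142286e+00 -4.06768450e-04 -2.39671470e-05] 11.7 [ 0.85818592  0.16201355 -1.15401673] 12.630320792056308 [ 7.20768253e-04 -7.47927956e-05  1.09394656e-04 -1.77369314e-03
 -1.67807189e-03  2.02436120e-03  2.17692591e-04]
sheaf_top scene [(0.62, array([454.5, 217.9]))]
sheaf_top top [(0.91, array([210. , 190.3]))]
sheaf_top wrist [(0.73, array([326.1, 277.4]))]
wide_stand scene [(0.66, array([449.2, 243. ]))]
wide_stand top [(0.8, array([214.3, 193.9])), (0.4, array([233.3, 138.8]))]
wide_stand wrist [(0.75, array([324.3, 237.8]))]
tall_stand scene [(0.93, array([394.7, 216.6]))]
tall_stand top [(0.74, array([222.1, 238.9]))]
tall_stand wrist [(0.77, array([135.7, 271. ]))]
clip scene [(0.97, array([455.1, 214.8])), (0.74, array([100.9, 270.9])), (0.59, array([144.1, 237.8])), (0.47, array([495. , 295.4]))]
clip top [(0.85, array([434.7, 337.6])), (0.69, array([205.8, 187.7])), (0.5, array([394.2, 349. ]))]
clip wrist [(0.98, array([329.7, 292.3]))]
clip_grip scene [(0.82, array([459.1, 204.5])), (0.58, array([141.7, 229.9])), (0.56, array([ 99.2, 259.4])), (0.25, array([453.5, 219.2]))]
clip_grip top [(0.75, array([395.3, 349.7])), (0.73, array([434.1, 337.5])), (0.6, array([207.4, 190.2])), (0.58, array([223.4, 241.6]))]
clip_grip wrist [(0.84, array([331.2, 321. ]))]
```

View pics/w9.png

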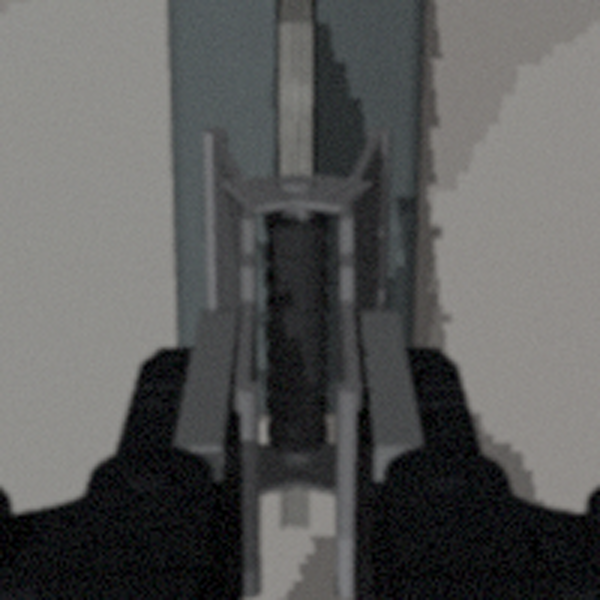

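View pics/s9.png

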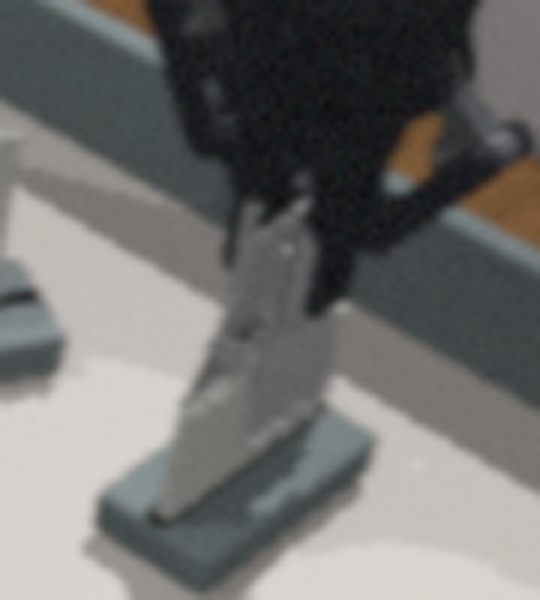

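Run:
```python
from h import *
import pickle
st,d,s,t=pickle.load(open("w9.pkl","rb"));p=st["eef_pos"]
f=lambda q:np.round((proj(s,q)-[410,160])*6)
for off in (8,11,14): print(off,"pivot -y end",f(p+[0,-22,-off]),"lip +x -y",f(p+[11.5,-22,-off-31]),"lip +x +y",f(p+[11.5,22,-off-31]))
for z0 in (2,5,8): print(z0,"card top -y +x corner",f([637.2,211-42.5,z0+63]),"base +x-y top",f([658.6,211-47.5,z0+18]))
```

```text
8 pivot -y end [233. 350.] lip +x -y [245. 441.] lip +x +y [327. 381.]
11 pivot -y end [232. 358.] lip +x -y [244. 448.] lip +x +y [325. 388.]
14 pivot -y end [230. 365.] lip +x -y [242. 455.] lip +x +y [324. 395.]
2 card top -y +x corner [185. 434.] base +x-y top [206. 577.]
5 card top -y +x corner [187. 427.] base +x-y top [207. 571.]
8 card top -y +x corner [188. 420.] base +x-y top [209. 564.]
```

```bash
python3 -c "
from cell import *
s=ctrl.read_state();print(s['clock'],s['eef_pos'],s['force'],s['width']);print(job.finish_job())"
```

```text
12.6 [635.01473137 212.05985276  94.31049102] [-0.03131078  0.03259488 -0.40456551] 12.414441468594635
the job is handed in; nothing more can be done
None
```

The steel clip is off the organiser's rim and held astride the middle of the wide, landscape sheaf. The jaws are squeezed to about their stop and clear of the cards. I handed the job in at 12.6 s; the interface gives no verdict.

- **Centring:** In the last pictures the card edge runs within about 1 mm of the clip's centre across. Along the edge it is within a few mm of the middle, and the yaw is square.
- **Depth:** The card edge is about 14 mm below the pivot by calculation from the rim height. The scene picture gave about 13.5 mm.
- **Opening:** The finger opening reads 12.4 to 13 mm at the levers. That means the jaws are fully open, because the levers measure 14 mm over their outsides at the stop.
- **Forces and other things:** The force on the tool is near zero, about 0.4 N. The networks find both stands where they were at the start. I did not measure the smaller things in the drawer again, but nothing touched them.
- **Disagreement:** The cameras did not agree on the drawer bottom's height. The wrist view gave 0 to 3 mm and the fixed cameras about 8 mm. I set the final height from the rim-to-sheaf difference, which does not depend on it.

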